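Shut the tilt-out bin and snap its over-centre latch

TASK

First push the tilted-out white bin fully shut. Then push the red paddle of the latch on top from behind, towards the bin's front, past its dead point until it snaps into lock. Only push: do not pinch the bin or the paddle, and do not disturb the wedge, glass paperweight, headlamp or boot spikes around it.

Things in the scene. Friction and masses are not known exactly. Their poses are not given: they have to be found in the camera images.
- housing: White plastic housing of the tilt-out bin, fixed to the bench: 300 mm wide (y), 160 mm deep, 165 mm high. Origin on the bench under the middle of its open front; own +x points from the front to the back (away from the robot at yaw 0), own y along its width, z up. Flat roof at 165 mm. It is turned about the vertical by up to 0.3 rad.
- bin (a joint): Tilt of the white bin, rad: 0 = fully shut (panel upright at the housing front), up to 0.55 = leaning out to the housing's -x. Hinge line along the housing's y, 12 mm high, at its own x = 0. Front panel 284 mm wide, upper edge 146 mm from the hinge, outer face 5 mm in front of it. Stiff hinge: the bin stays where it is left; 2 to 4 N at the upper edge moves it.
- bin_push (a point): Point on the outer face of the bin's front panel, 20 mm below its upper edge, 60 mm to +y of the panel's middle (the side away from the latch): a good place to push. Moves with the bin.
- lever (a joint): Latch lever angle, rad. 0 = open on its stop, paddle leaning 0.95 back from upright (to housing +x); 0.95 = upright, the dead point; 1.5 = locked on its stop, leaning 0.55 to the front. A spring drives it away from the dead point: short of it the lever falls back open, beyond it it snaps to 1.5 by itself. Torque to push: about 0.5 Nm at the open stop (6 N at the tip), falling to nothing at the dead point.
- lever_tip (a point): Middle of the free edge of the red paddle, 85 mm from the lever's hinge line; moves with the lever. The paddle is a flat red plate 55 mm wide (along the hinge line), 12 mm thick, covering the outer 50 mm of the lever; below it is a steel shank.
- lever_hinge (a point): Point on the lever's hinge line, mid-width: 190 mm above the bench (25 mm above the roof), 22 mm behind the housing front and 75 mm to the housing's own -y side. The hinge line runs along the housing's y. Fixed in the housing. A steel claw in front of the lever stands up when it is open and reaches down over the bin's panel when locked.
- wedge: Bystander: red silicone door wedge, 120 x 42 mm, 36 mm high, origin under its middle.
- marble: Bystander: glass marble paperweight, a ball of 64 mm with a flat foot, 66 mm high, origin under its middle.
- headlamp: Bystander: compact blue plastic headlamp, about 55 x 74 mm, 55 mm high with its toggle switch, origin under its middle.
- spikes: Bystander: stainless boot spike set, a frame of 85 x 60 mm with six upright spikes, 22 mm high, origin under its middle.

How it is judged:
By the outcome, as a careful person would: the job done as asked, in the order asked, and still so for the second after the job is handed in, with the robot touching nothing.
It also fails if it takes over 64 s, if anything falls off the work surface, if the arm or the gripper's body presses on something with over 40 N, if the wrist force passes 120 N, or if a joint passes its speed limit or range.

ROBOT

A 6-joint arm with a two-finger parallel gripper is mounted at the origin on the work surface. World frame = base frame: x ahead of the robot, y to its left, z up, the work surface at z = 0. Lengths are in m, angles in degrees, forces in N, time in s.
With the tool pointing down it reaches from about 0.4 to 0.825 m from the base axis. Payload 7 kg.
Tool frame: the origin (TCP) lies on the front face of the gripper's body, between the roots of the fingers; the fingertips stand 66 mm ahead of it and the grasp point (between the pads) lies 47 mm ahead of it (ctrl.grasp_offset is the z of the grasp point in the tool frame, in m); z points along the fingers, y is the direction in which the jaws open and shut (so a half turn about z gives the same grasp; the last joint's range is limited). The gripper opens to 88 mm and grips with 3 to 60 N. Pads are 19 mm wide; open, the fingers measure 130 mm over their backs; the gripper's body (78 mm by 193 mm) begins 47 mm behind the grasp point.
Start: joints at [-55.571, 20.546, 0.682, 0, -70.136, -16.507], TCP at [0.208, -0.642, 0.292] pointing down, gripper open.
Joint ranges: [-176.03, 176.03], [-82.01, 121.73], [-58.28, 71.71], [-173.87, 95.51], [-174.79, -0.11], [-173.66, 173.66]. Speed limits (degrees/s): [136.94, 136.94, 172.46, 180, 180, 180].

INTERFACE

Orientations are given as [roll, pitch, yaw] about the fixed x, y, z axes, in that order (R = Rz(yaw) Ry(pitch) Rx(roll)).
In Python, from plant import ctrl gives the robot as it stands.
- The arm moves only by the shell command python3 -m creep 'ROWS'. ROWS is JSON, a list of rows, each a list of 7 numbers: the turn, a rotation vector about the tool's x, y, z in rad, then the shift along the tool's x, y, z in m, then the opening, from 0 (shut) to 1 (fully open). In form: [[wx, wy, wz, dx, dy, dz, grip], ...]. A call has 1 to 12 rows; each row is the pose to reach, as a shift and turn from the pose commanded when the call began, along the tool's axes at that moment; what a row does not reach only later rows make up. A row lasts 1/12 s, in which the tool goes at most 41.7 mm and 7.16 degrees, less where a joint would pass 70% of its speed; a pose out of reach is approached as far as the arm can. A call with a gripper value outside its range is refused whole. The fingers move at their own pace and stop on an object; the grip force is fixed at half the most. Time passes only in rows, so rows that repeat a pose let the fingers close. It gives the time, the measured TCP pose, the force and the opening at its end, in the units of the state.
- ctrl.get_obs(): the state, without advancing time (a new reading comes with each control period).
- ctrl.snapshot(name): name is "scene" or "top" or "wrist"; returns the picture (480x640x3 uint8, blue, green, red); there is no depth.
- ctrl.camera_model(name): a dict with "K" (3x3 intrinsics, pixels), "distortion" ([k1, k2, p1, p2, k3] as OpenCV has them; the pictures are not rectified), "rvec" (rotation vector, rad) and "tvec" (3), from world to camera coordinates, as OpenCV has them. Camera axes: x right, y down, z forward; pixel columns grow to the right and rows downward; lengths in m; the calibration is good to about 2 mm. A picture is of the moment at which its call begins: read the wrist's pose just before it. camera_model takes no time and is no camera call; for the wrist camera it gives the pose at the moment of the call.
- ctrl.close_job(): hands the job in, once; it reports no verdict.
The state is a dict: "clock": time; "joint_pos": joint angles; "qvel": joint speeds; "tau": joint torques, N m; "tool_pos": TCP position; "orientation": TCP orientation; "force": force on the tool from outside, world axes, zero at the start; "moment": the same for the moment, N m; "opening": finger opening in m.
Only numpy, scipy, OpenCV 4.12 (cv2) and the standard library are available. Lean on these libraries where they do the work, as an engineer would, in place of code of your own. Each camera call takes 0.05 s, during which the arm holds its last target.

## Working session

There is one attempt and no reset: what is moved stays moved. The work goes in short steps, Python scripts to look and compute and a shell command to move; the robot and the scene stay as the last step left them, time stands still between calls to the robot, and variables do not carry over. Pictures are saved under pics/ and viewed, and the job is handed in when it is done.

```bash
ls; mkdir -p pics; python3 - <<'E'
from plant import ctrl
import cv2
o=ctrl.get_obs(); print({k:o[k] for k in("clock","tool_pos","orientation","force","opening")}, ctrl.grasp_offset)
for n in("scene","top"):
    im=ctrl.snapshot(n); cv2.imwrite(f"pics/{n}0.png",im)
    m=ctrl.camera_model(n); print(n,m)
E
```

```text
pics
{'clock': 0.0, 'tool_pos': array([ 0.20756804, -0.64188168,  0.29119322]), 'orientation': array([ 1.79901906e+02, -8.23241035e-03, -1.62085290e+02]), 'force': array([-0.2067628 ,  0.04312854, -0.19583873]), 'opening': 0.08773706836743542} 0.0468
scene {'K': array([[474.17293468,   0.        , 322.44541058],
       [  0.        , 474.17293468, 247.09794003],
       [  0.        ,   0.        ,   1.        ]]), 'distortion': array([-0.0607909,  0.       ,  0.       ,  0.       ,  0.       ]), 'rvec': array([ 2.83686115e+00, -1.17669640e-02, -3.99886927e-04]), 'tvec': array([-0.55028479,  0.1054112 ,  1.03425381])}
top {'K': array([[524.86427113,   0.        , 320.51163254],
       [  0.        , 524.86427113, 236.04380583],
       [  0.        ,   0.        ,   1.        ]]), 'distortion': array([-0.10712199,  0.        ,  0.        ,  0.        ,  0.        ]), 'rvec': array([ 2.19516186, -2.13822932,  0.12892563]), 'tvec': array([0.0505338 , 0.57905115, 1.11507444])}
```

View pics/scene0.png

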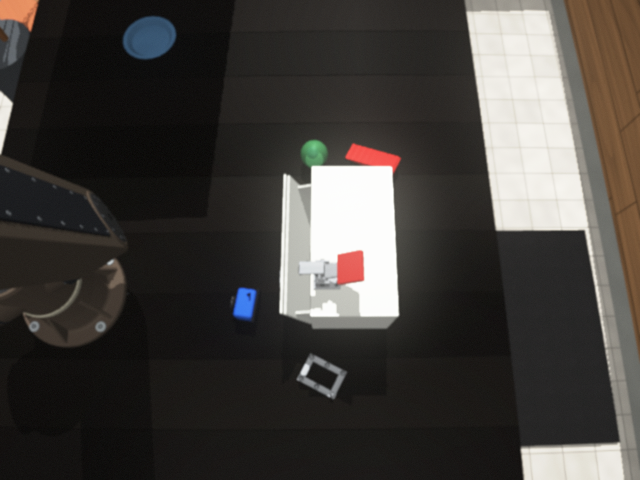

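View pics/top0.png

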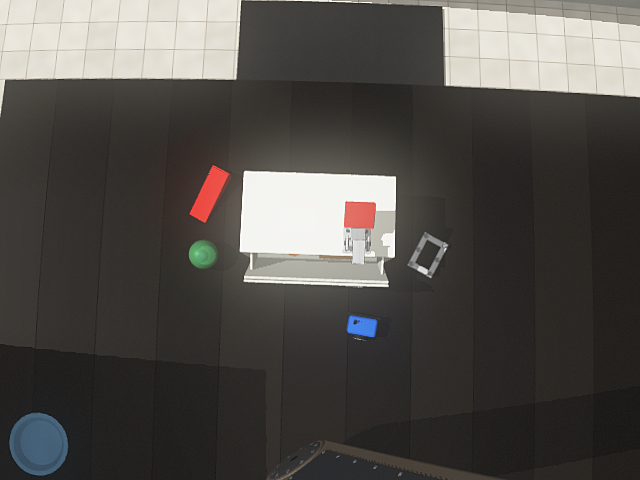

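The scene camera shows the housing roof at about (311..397, 166..318), the bin leaning out to the left (towards the robot), the paddle at (351,267) and the headlamp at (245,304). In the top camera the roof corners are near (244,171), (396,178), (395,258) and (240,250), and the paddle is at (360,215). Next I'll enlarge and cast rays.

```bash
cat > h.py <<'E'
import cv2,numpy as np
from plant import ctrl
def cam(n):
    m=ctrl.camera_model(n); R=cv2.Rodrigues(np.array(m["rvec"]))[0]; return m,R,-R.T@np.array(m["tvec"])
def ray(n,p):
    m,R,c=cam(n); u=cv2.undistortPoints(np.array([[p]],float),m["K"],m["distortion"])[0,0]
    return c,R.T@np.array([u[0],u[1],1])
def onz(n,p,z):
    c,d=ray(n,p); return c+d*(z-c[2])/d[2]
def proj(n,P):
    m,R,c=cam(n); return cv2.projectPoints(np.array(P,float).reshape(-1,3),m["rvec"],m["tvec"],m["K"],m["distortion"])[0].reshape(-1,2)
E
python3 - <<'E'
from h import *
for n,b in(("scene",(220,130,430,410)),("top",(180,150,460,350))):
    im=cv2.imread(f"pics/{n}0.png")[b[1]:b[3],b[0]:b[2]]
    s=min(800/im.shape[1],600/im.shape[0]); s=int(s*10)/10
    cv2.imwrite(f"pics/{n}0z.png",cv2.resize(im,None,fx=s,fy=s,interpolation=cv2.INTER_CUBIC)); print(n,s)
for p in((311,166),(392,167),(397,318),(311,318)): print("scene roof",onz("scene",p,.165).round(4))
for p in((244,171),(396,178),(395,258),(240,250)): print("top roof",onz("top",p,.165).round(4))
E
```

```text
scene 2.1
top 2.8
scene roof [0.5295 0.2237 0.165 ]
scene roof [0.6912 0.2203 0.165 ]
scene roof [ 0.6844 -0.0813  0.165 ]
scene roof [ 0.5293 -0.0799  0.165 ]
top roof [0.6871 0.22   0.165 ]
top roof [ 0.6813 -0.0789  0.165 ]
top roof [ 0.5238 -0.0783  0.165 ]
top roof [0.5313 0.2209 0.165 ]
```

View pics/scene0z.png

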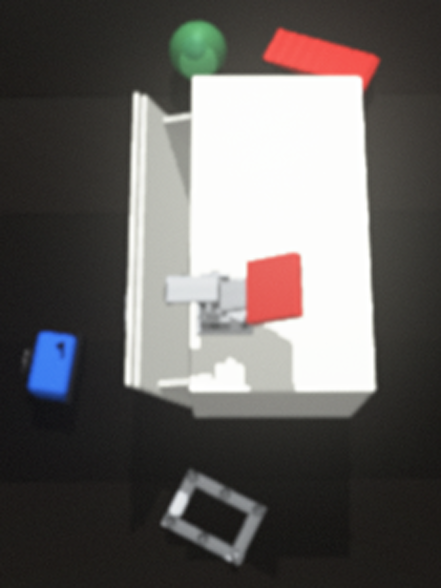

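View pics/top0z.png

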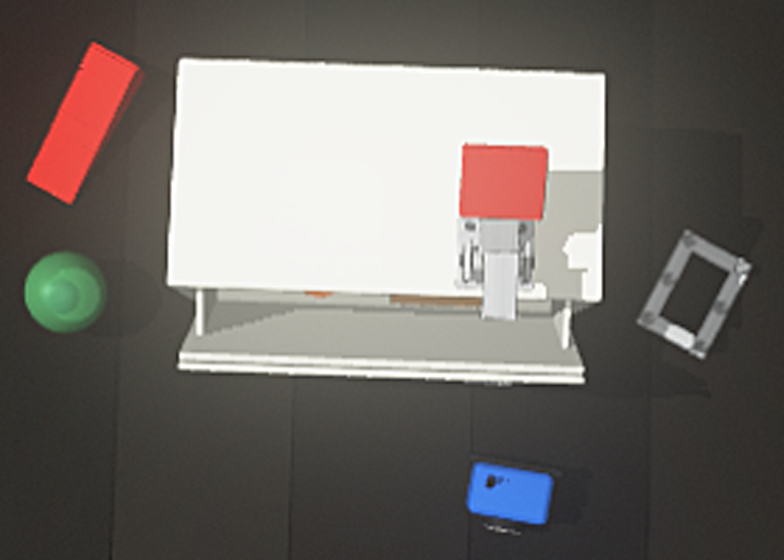

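```bash
python3 - <<'E'
from h import *
from scipy.optimize import brentq
s=cv2.imread("pics/scene0.png");t=cv2.imread("pics/top0.png")
# paddle top-view & scene corners by red mask near paddle
for n,im,b in(("scene",s,(330,240,375,295)),("top",t,(330,190,385,240))):
    h=cv2.cvtColor(im,cv2.COLOR_BGR2HSV); m=((h[...,1]>120)&((h[...,0]<10)|(h[...,0]>170))&(h[...,2]>80)).astype(np.uint8)
    k=np.zeros_like(m);k[b[1]:b[3],b[0]:b[2]]=m[b[1]:b[3],b[0]:b[2]]
    c=max(cv2.findContours(k,0,2)[0],key=cv2.contourArea); q=cv2.approxPolyDP(c,3,True)[:,0]
    print(n,q.tolist()); print([onz(n,p,.242).round(4).tolist() for p in q])
yaw=np.radians(-1.1); H=np.array([.527,.072]); ex=np.array([np.cos(yaw),np.sin(yaw)]); ey=np.array([-ex[1],ex[0]])
# bin tilt from top edge of outer face (top cam)
def edge(th): # outer upper edge own x,z
    return -.146*np.sin(th)-.005*np.cos(th), .012+.146*np.cos(th)-.005*np.sin(th)
for n,p in(("top",(245,281)),("top",(388,286)),("scene",(285,176)),("scene",(280.5,313))):
    f=lambda th:(onz(n,p,edge(th)[1])[:2]-H)@ex-edge(th)[0]
    try: th=brentq(f,0,.7); print(n,p,"tilt",th,"edge pt",onz(n,p,edge(th)[1]).round(4))
    except Exception as e: print(n,p,f(0),f(.55))
L=H+.022*ex-.075*ey; print("hinge",L.round(4))
T=L+.069*ex; print("tip",T.round(4), proj("top",[*T,.239]),proj("scene",[*T,.239]))
for nm,a in(("marble","top")),: pass
print("headlamp",onz("top",(362,327),.04),"spikes",onz("top",(428,255),.02),"marble",onz("top",(203,254),.04),"wedge",onz("top",(210,194),.03))
E
```

```text
scene [[361, 251], [338, 255], [338, 283], [363, 278]]
[[0.6168, 0.0221, 0.242], [0.5773, 0.0153, 0.242], [0.5765, -0.0336, 0.242], [0.6186, -0.0253, 0.242]]
top [[345, 202], [344, 226], [373, 227], [374, 203]]
[[0.6167, 0.0244, 0.242], [0.5731, 0.0253, 0.242], [0.5727, -0.0267, 0.242], [0.6163, -0.0279, 0.242]]
top (245, 281) tilt 0.3681843428201002 edge pt [0.4725 0.2114 0.1464]
top (388, 286) tilt 0.3467407103965605 edge pt [ 0.47   -0.0678  0.1476]
scene (285, 176) tilt 0.33778142312364073 edge pt [0.4765 0.2105 0.1481]
scene (280.5, 313) tilt 0.3271253471055729 edge pt [ 0.4727 -0.0676  0.1487]
hinge [ 0.5476 -0.0034]
tip [ 0.6165 -0.0047] [[361.0246405  202.81415988]] [[361.2292835  266.63372866]]
headlamp [ 0.38329091 -0.02800555  0.04      ] spikes [ 0.543038   -0.17338831  0.02      ] marble [0.53061895 0.31976637 0.04      ] wedge [0.66505601 0.31323867 0.03      ]
```

Both views agree. The housing front middle is at about (0.527, 0.072) with yaw about -1.1°, the bin tilt is about 0.35, and the paddle tip is at about (0.6165, -0.004, 0.239). I'm going to the bin first, with the jaws shut.

```bash
python3 -m creep '[[0,0,0.03,-0.029,0.025,0,0],[0,0,0.06,-0.058,0.05,0,0],[0,0,0.09,-0.088,0.075,0,0],[0,0,0.12,-0.117,0.1,0,0],[0,0,0.15,-0.146,0.124,0,0],[0,0,0.18,-0.176,0.149,0,0],[0,0,0.21,-0.205,0.174,0,0],[0,0,0.24,-0.234,0.199,0,0],[0,0,0.27,-0.263,0.224,0,0],[0,0,0.3,-0.293,0.249,0,0],[0,0,0.33,-0.322,0.274,0,0],[0,0,0.33,-0.351,0.299,0,0]]'
```

```text
clock: 1.1
tool_pos: [0.4501, -0.2478, 0.2921]
orientation: [180.0, 0.0, 178.9]
force: [0.1, -0.4, 0.4]
opening: 0.0131
```

```bash
python3 -m creep '[[0,0,0,0.003,0.036,0,0],[0,0,0,0.006,0.072,0,0],[0,0,0,0.009,0.108,0,0],[0,0,0,0.012,0.144,0,0],[0,0,0,0.015,0.18,0,0],[0,0,0,0.018,0.216,0,0],[0,0,0,0.021,0.252,0,0],[0,0,0,0.024,0.288,0,0],[0,0,0,0.027,0.324,0,0],[0,0,0,0.028,0.36,0,0],[0,0,0,0.028,0.397,0,0],[0,0,0,0.028,0.397,0,0]]'; python3 -m creep '[[0,0,0,0,0,0.03,0],[0,0,0,0,0,0.06,0],[0,0,0,0,0,0.085,0],[0,0,0,0,0,0.105,0],[0,0,0,0,0,0.111,0],[0,0,0,0,0,0.111,0]]'
```

```text
clock: 2.1
tool_pos: [0.4287, 0.1524, 0.2921]
orientation: [180.0, 0.0, 179.2]
force: [-0.2, 0.6, 0.2]
opening: 0.0003
clock: 2.6
tool_pos: [0.4278, 0.147, 0.1798]
orientation: [-179.9, -0.2, 179.0]
force: [0.7, -0.9, 0.3]
opening: 0.0003
```

```bash
python3 -m creep '[[0,0,0,-0.007,0,0,0],[0,0,0,-0.014,0,0,0],[0,0,0,-0.021,0,0,0],[0,0,0,-0.028,0,0,0],[0,0,0,-0.033,0,0,0],[0,0,0,-0.038,0,0,0],[0,0,0,-0.043,0,0,0],[0,0,0,-0.048,0,0,0]]'; python3 -m creep '[[0,0,0,-0.003,0,0,0],[0,0,0,-0.006,0,0,0],[0,0,0,-0.009,0,0,0],[0,0,0,-0.012,0,0,0],[0,0,0,-0.015,0,0,0],[0,0,0,-0.018,0,0,0],[0,0,0,-0.021,0,0,0],[0,0,0,-0.024,0,0,0]]'
```

```text
clock: 3.27
tool_pos: [0.4767, 0.1467, 0.1812]
orientation: [-180.0, -0.0, 179.0]
force: [-3.4, -1.0, 1.9]
opening: 0.0005
clock: 3.93
tool_pos: [0.5008, 0.1465, 0.1812]
orientation: [180.0, 0.0, 179.0]
force: [-2.3, -0.3, 1.5]
opening: 0.0003
```

```bash
python3 - <<'E'
from h import *
im=ctrl.snapshot("top"); im2=ctrl.snapshot("scene")
cv2.imwrite("pics/top1.png",np.hstack([cv2.resize(im[150:350,180:460],(400,286)),cv2.resize(im2[130:330,220:430],(300,286))]))
E
```

```text
(no output)
```

View pics/top1.png

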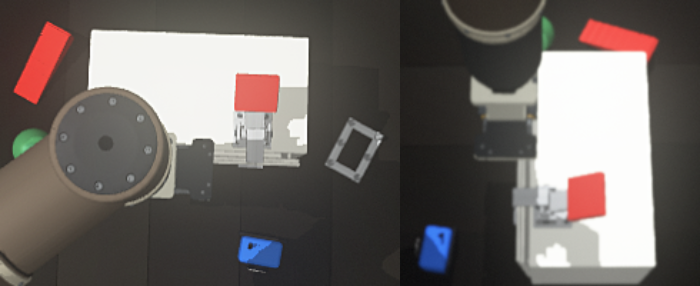

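The picture shows the bin nearly shut. The gripper's body, at (200,170), is clear of the claw at (255,150). The push force is 2–3 N, so I'll keep going in small steps.

```bash
python3 -m creep '[[0,0,0,-0.002,0,0,0],[0,0,0,-0.004,0,0,0],[0,0,0,-0.006,0,0,0],[0,0,0,-0.008,0,0,0]]'
```

```text
clock: 4.37
tool_pos: [0.5086, 0.1463, 0.1812]
orientation: [180.0, 0.0, 179.0]
force: [-2.0, -0.1, 1.5]
opening: 0.0005
```

```bash
python3 -m creep '[[0,0,0,-0.001,0,0,0],[0,0,0,-0.002,0,0,0],[0,0,0,-0.003,0,0,0]]'
```

```text
clock: 4.62
tool_pos: [0.5116, 0.1463, 0.1812]
orientation: [180.0, 0.0, 179.0]
force: [-1.5, -0.2, 0.6]
opening: 0.0005
```

```bash
python3 -m creep '[[0,0,0,-0.001,0,0,0],[0,0,0,-0.002,0,0,0]]'
```

```text
clock: 4.78
tool_pos: [0.5129, 0.1462, 0.1812]
orientation: [-180.0, -0.1, 179.0]
force: [-11.4, 3.6, 8.3]
opening: 0.0008
```

```bash
python3 -m creep '[[0,0,0,-0.001,0,0,0],[0,0,0,-0.002,0,0,0]]'
```

```text
clock: 4.95
tool_pos: [0.5132, 0.1462, 0.1812]
orientation: [-180.0, -0.2, 179.0]
force: [-21.6, 6.8, 15.8]
opening: 0.0003
```

The force rose to 22 N with no further motion, so the bin is on its stop. I'm backing off and looking.

```bash
python3 -m creep '[[0,0,0,0.003,0,0,0],[0,0,0,0.01,0,0,0],[0,0,0,0.03,0,0,0],[0,0,0,0.055,0,0,0],[0,0,0,0.075,0,0,0],[0,0,0,0.085,0,-0.02,0],[0,0,0,0.085,0,-0.05,0],[0,0,0,0.085,0,-0.085,0],[0,0,0,0.085,0,-0.12,0],[0,0,0,0.085,0,-0.15,0],[0,0,0,0.085,0,-0.18,0],[0,0,0,0.085,0,-0.18,0]]'; python3 - <<'E'
from h import *
im=ctrl.snapshot("top"); im2=ctrl.snapshot("scene")
cv2.imwrite("pics/top2.png",np.hstack([cv2.resize(im[150:350,180:460],(430,307),interpolation=cv2.INTER_CUBIC),cv2.resize(im2[130:330,220:430],(322,307),interpolation=cv2.INTER_CUBIC)]))
E
```

```text
clock: 5.95
tool_pos: [0.4323, 0.1484, 0.3674]
orientation: [179.7, 0.5, 179.0]
force: [1.4, 0.0, 0.1]
opening: 0.0008
```

View pics/top2.png

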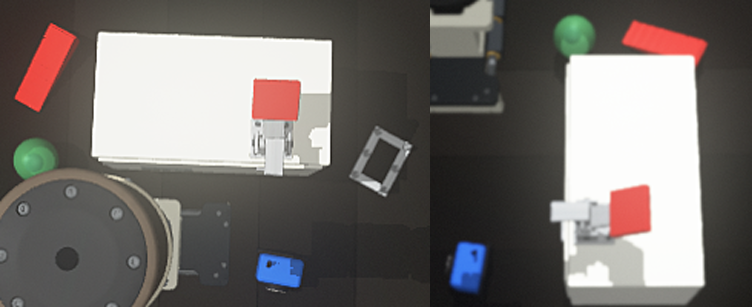

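The bin's panel is flush with the housing front in both views, and the bystanders are where they were. Now I'll move high and round to behind the paddle.

```bash
python3 -m creep '[[0,0,0,-0.035,0,0,0],[0,0,0,-0.07,0,0,0],[0,0,0,-0.105,0,0,0],[0,0,0,-0.14,-0.01,0,0],[0,0,0,-0.175,-0.03,0,0],[0,0,0,-0.205,-0.055,0,0],[0,0,0,-0.219,-0.085,0,0],[0,0,0,-0.219,-0.115,0,0],[0,0,0,-0.219,-0.138,0,0],[0,0,0,-0.219,-0.148,0,0],[0,0,0,-0.219,-0.148,0,0]]'; python3 - <<'E'
from h import *
im=ctrl.snapshot("wrist"); cv2.imwrite("pics/w3.png",im)
im=ctrl.snapshot("scene"); cv2.imwrite("pics/s3.png",im)
o=ctrl.get_obs(); print(o["tool_pos"],o["orientation"],o["joint_pos"])
E
```

```text
clock: 6.97
tool_pos: [0.6465, -0.0063, 0.3595]
orientation: [-180.0, -0.1, 178.9]
force: [0.4, -0.3, -0.6]
opening: 0.0004
[ 0.64665902 -0.00409164  0.36019935] [-1.79994452e+02 -6.48420943e-02  1.78965122e+02] [ 1.68832878e+01  1.60410441e+01  3.04110123e+00 -1.50519793e-02
 -7.70634616e+01 -1.07914784e+02]
```

View pics/w3.png

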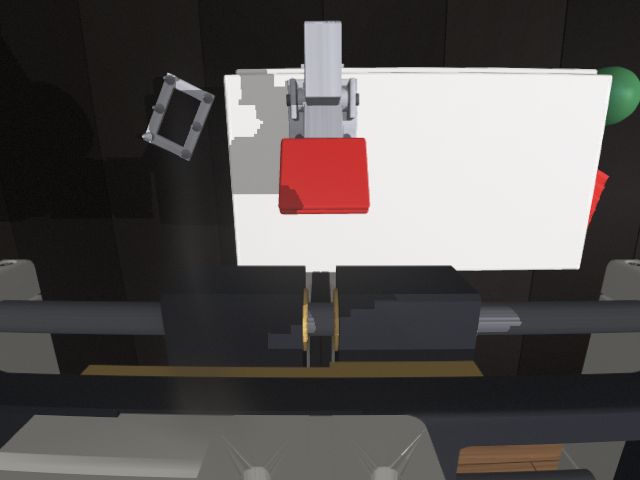

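View pics/s3.png

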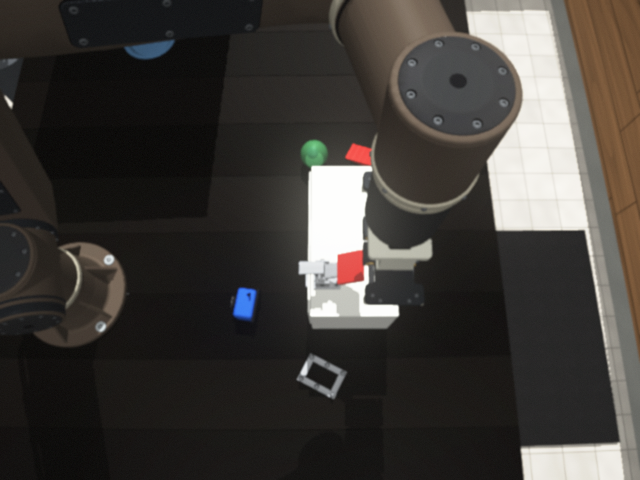

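The wrist view shows the paddle squarely ahead, at (325,175), with its free edge at about y=210. The scene view shows the tool just behind the paddle. I'll check where the closed tips and the paddle edge lie in the wrist picture.

```bash
python3 - <<'E'
from h import *
o=ctrl.get_obs(); p=o["tool_pos"]; 
from scipy.spatial.transform import Rotation as R
r=R.from_euler("xyz",o["orientation"],degrees=True)
for v in([0,0,.066],[0,.021,.066],[0,-.021,.066],[.0095,0,.066],[-.0095,0,.066],[0,0,.047]): print(v,proj("wrist",p+r.apply(v)).round(0))
for q in((280,211),(368,211),(282,141),(366,139)): print(q,onz("wrist",q,.236).round(4))
E
```

```text
[0, 0, 0.066] [[319. 290.]]
[0, 0.021, 0.066] [[362. 290.]]
[0, -0.021, 0.066] [[275. 290.]]
[0.0095, 0, 0.066] [[319. 272.]]
[-0.0095, 0, 0.066] [[319. 308.]]
[0, 0, 0.047] [[319. 308.]]
(280, 211) [ 0.6188 -0.028   0.236 ]
(368, 211) [0.6198 0.0267 0.236 ]
(282, 141) [ 0.5767 -0.0248  0.236 ]
(366, 139) [0.5765 0.0249 0.236 ]
```

```bash
python3 -m creep '[[0,0,0,0,0.003,0.03,0],[0,0,0,0,0.003,0.055,0],[0,0,0,0,0.003,0.075,0],[0,0,0,0,0.003,0.087,0],[0,0,0,0,0.003,0.087,0]]'; python3 -m creep '[[0,0,0,0.005,0,0,0],[0,0,0,0.01,0,0,0],[0,0,0,0.014,0,0,0],[0,0,0,0.017,0,0,0],[0,0,0,0.02,0,0,0]]'
```

```text
clock: 7.48
tool_pos: [0.6456, -0.0001, 0.2709]
orientation: [-180.0, -0.3, 179.1]
force: [-1.0, -0.6, -0.0]
opening: 0.0004
clock: 7.9
tool_pos: [0.6305, -0.0004, 0.2776]
orientation: [179.9, 0.6, 179.1]
force: [15.6, -2.2, 3.0]
opening: 0.0005
```

```bash
python3 -m creep '[[0,0,0,0.003,0,0,0],[0,0,0,0.006,0,0,0],[0,0,0,0.009,0,0,0],[0,0,0,0.012,0,0,0]]'
```

```text
clock: 8.23
tool_pos: [0.625, -0.0002, 0.2832]
orientation: [179.9, 1.6, 179.2]
force: [29.6, -4.7, 16.0]
opening: 0.0007
```

```bash
python3 -m creep '[[0,0,0,0.003,0,0,0],[0,0,0,0.006,0,0,0],[0,0,0,0.009,0,0,0],[0,0,0,0.012,0,0,0]]'; python3 - <<'E'
from h import *
im=ctrl.snapshot("wrist"); cv2.imwrite("pics/w4.png",im)
E
```

```text
clock: 8.57
tool_pos: [0.6188, 0.0001, 0.289]
orientation: [179.9, 2.5, 179.3]
force: [40.0, -6.4, 30.9]
opening: 0.0006
```

View pics/w4.png

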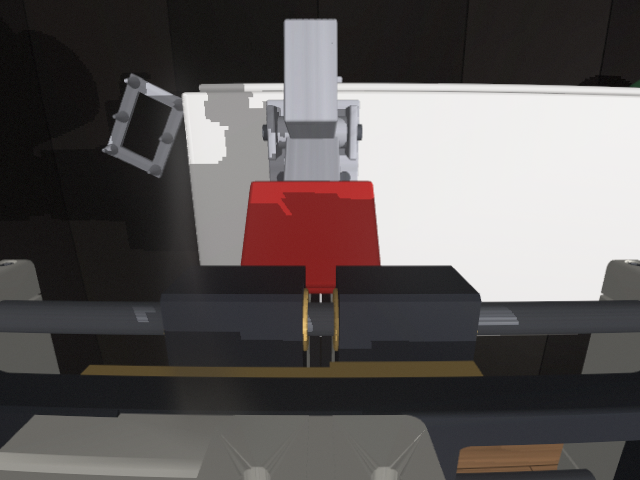

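The force (40, 31 N) points along the lever, so the finger is jammed by friction on the free edge and the paddle hasn't turned. I'll back off, tilt the fingers under the paddle (tips towards the robot), and then push up and forward along the tip's arc.

```bash
python3 -m creep '[[0,0,0,-0.01,0,0,0],[0,0,0,-0.02,0,0,0],[0,0,0,-0.034,0,0,0],[0,0,0,-0.054,0,0,0],[0,0,0,-0.074,0,-0.01,0],[0,0,0,-0.074,0,-0.01,0]]'; python3 -m creep '[[0,0.12,0,-0.007,0,0,0],[0,0.24,0,-0.014,0,0,0],[0,0.36,0,-0.021,0,0,0],[0,0.44,0,-0.028,0,0,0],[0,0.44,0,-0.028,0,0,0]]'; python3 - <<'E'
from h import *
o=ctrl.get_obs(); print(o["joint_pos"])
im=ctrl.snapshot("top"); im2=ctrl.snapshot("wrist")
cv2.imwrite("pics/tw5.png",np.hstack([cv2.resize(im[130:330,250:450],(400,400),interpolation=cv2.INTER_CUBIC),cv2.resize(im2,(400,300))[:300].copy() if 0 else cv2.resize(im2,(400,400))]))
E
```

```text
clock: 9.12
tool_pos: [0.6799, -0.0017, 0.2862]
orientation: [-180.0, 0.2, 179.0]
force: [0.5, 0.5, 0.9]
opening: 0.0009
clock: 9.53
tool_pos: [0.706, -0.0023, 0.2794]
orientation: [-179.9, -25.8, 178.9]
force: [-2.0, 0.7, -4.0]
opening: 0.0009
[  12.78191321   37.96884422   26.45792191   -6.10411457 -103.6122187
 -103.9548866 ]
```

View pics/tw5.png

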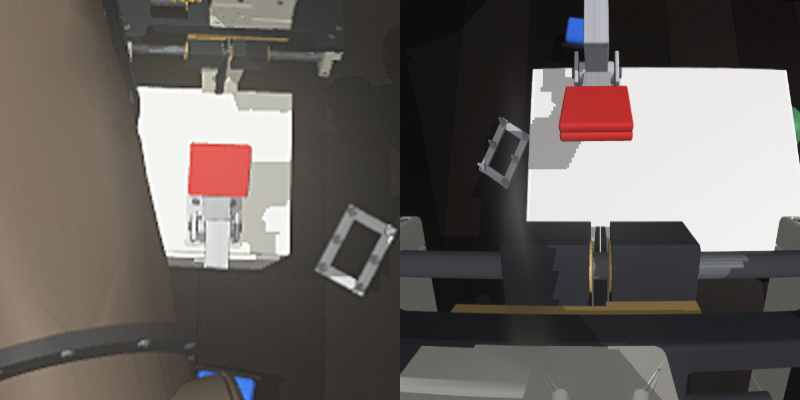

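The paddle is still open and undisturbed, and the tool is now tilted 25° behind it. I'll go to 40° and bring the tips in under the free edge.

```bash
python3 -m creep '[[0,0.1,0,0.003,0,0.005,0],[0,0.2,0,0.006,0,0.012,0],[0,0.26,0,0.011,0,0.021,0],[0,0.26,0,0.016,0,0.03,0],[0,0.26,0,0.0215,0,0.039,0],[0,0.26,0,0.0215,0,0.039,0],[0,0.26,0,0.0215,0,0.039,0]]'; python3 - <<'E'
from h import *
o=ctrl.get_obs(); print(o["tool_pos"],o["orientation"],o["joint_pos"])
im2=ctrl.snapshot("wrist"); cv2.imwrite("pics/w6.png",im2)
E
```

```text
clock: 10.22
tool_pos: [0.6683, -0.0014, 0.2605]
orientation: [180.0, -39.9, 179.0]
force: [1.5, -0.2, 0.6]
opening: 0.0003
[ 0.66830373 -0.00135727  0.26051604] [179.99068488 -39.88524036 179.04952181] [  12.27350262   42.39587338   28.32194283   -9.30683849 -114.76384784
 -104.14860973]
```

View pics/w6.png

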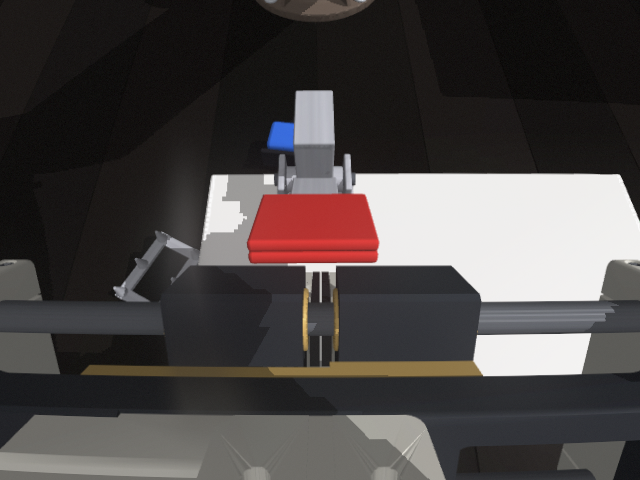

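```bash
python3 -m creep '[[0,0,0,0,0,0.004,0],[0,0,0,0,0,0.008,0],[0,0,0,0.004,0,0.007,0],[0,0,0,0.008,0,0.006,0],[0,0,0,0.012,0,0.005,0],[0,0,0,0.015,0,0.004,0],[0,0,0,0.018,0,0.003,0]]'
```

```text
clock: 10.85
tool_pos: [0.6533, -0.0012, 0.2669]
orientation: [180.0, -40.1, 179.0]
force: [2.0, -0.8, -6.5]
opening: 0.0005
```

```bash
python3 -m creep '[[0,0,0,0.003,0,-0.0005,0],[0,0,0,0.006,0,-0.001,0],[0,0,0,0.009,0,-0.0015,0],[0,0,0,0.012,0,-0.002,0]]'
```

```text
clock: 11.18
tool_pos: [0.6451, -0.001, 0.2765]
orientation: [180.0, -40.1, 179.0]
force: [1.8, -0.8, -6.4]
opening: 0.0001
```

The force is about 6.5 N and the lever is turning. I'm continuing along the arc.

```bash
python3 -m creep '[[0,0,0,0.004,0,0.0005,0],[0,0,0,0.008,0,0.001,0],[0,0,0,0.012,0,0.002,0],[0,0,0,0.016,0,0.003,0],[0,0,0,0.02,0,0.0035,0],[0,0,0,0.024,0,0.0045,0]]'; python3 - <<'E'
from h import *
im2=ctrl.snapshot("wrist"); cv2.imwrite("pics/w7.png",im2)
E
```

```text
clock: 11.68
tool_pos: [0.6246, -0.0008, 0.2904]
orientation: [-180.0, -39.9, 179.0]
force: [5.4, 0.5, 0.8]
opening: 0.0005
```

View pics/w7.png

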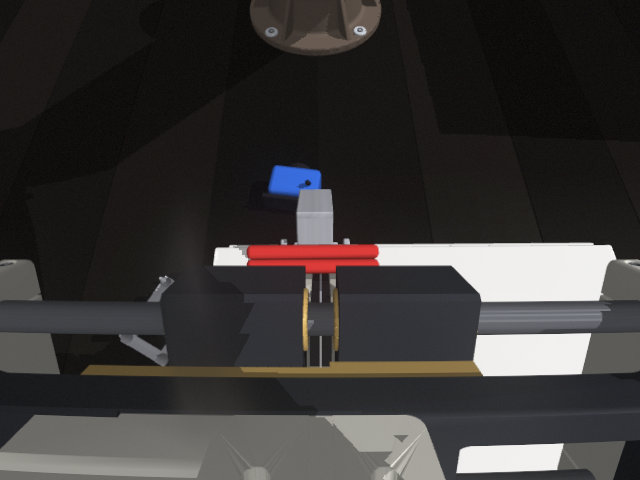

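The wrist view shows the paddle edge-on at (313,258), so it has turned well up towards the dead point. I'll push on past it.

```bash
python3 -m creep '[[0,0,0,0.004,0,0.0015,0],[0,0,0,0.008,0,0.003,0],[0,0,0,0.012,0,0.005,0],[0,0,0,0.016,0,0.007,0],[0,0,0,0.02,0,0.009,0]]'
```

```text
clock: 12.15
tool_pos: [0.6022, -0.0004, 0.2951]
orientation: [-180.0, -40.2, 179.0]
force: [0.9, -0.1, -0.5]
opening: 0.0003
```

```bash
python3 -m creep '[[0,0,0,0.003,0,0.0025,0],[0,0,0,0.006,0,0.005,0],[0,0,0,0.009,0,0.0075,0],[0,0,0,0.012,0,0.01,0],[0,0,0,0.012,0,0.01,0]]'; python3 - <<'E'
from h import *
im=ctrl.snapshot("wrist"); im2=ctrl.snapshot("scene")
cv2.imwrite("pics/w8.png",np.hstack([cv2.resize(im,(400,300)),cv2.resize(im2[130:330,220:486],(400,300))]))
E
```

```text
clock: 12.57
tool_pos: [0.5866, -0.0, 0.2948]
orientation: [180.0, -40.1, 179.0]
force: [1.0, -0.6, -0.3]
opening: 0.0004
```

View pics/w8.png

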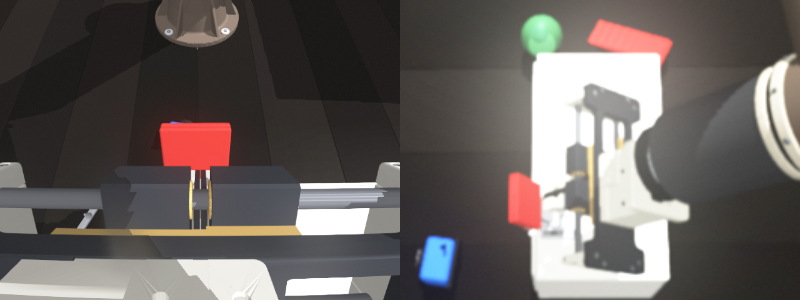

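The paddle has snapped over to the front, at (523,200) in the scene crop. Now I'll withdraw straight back along the fingers and check.

```bash
python3 -m creep '[[0,0,0,0,0,-0.01,0],[0,0,0,0,0,-0.03,0],[0,0,0,0,0,-0.055,0],[0,0,0,0,0,-0.08,0],[0,-0.1,0,0,0,-0.1,0],[0,-0.2,0,0,0,-0.12,0],[0,-0.3,0,0.02,0.03,-0.14,0],[0,-0.4,0,0.03,0.06,-0.15,0],[0,-0.5,0,0.03,0.09,-0.15,0],[0,-0.6,0,0.03,0.12,-0.15,0],[0,-0.7,0,0.03,0.15,-0.15,0],[0,-0.7,0,0.03,0.15,-0.15,0]]'; python3 - <<'E'
from h import *
o=ctrl.get_obs(); print(o["clock"],o["tool_pos"],o["orientation"],o["force"])
im=ctrl.snapshot("top"); im2=ctrl.snapshot("scene")
cv2.imwrite("pics/f9.png",np.hstack([cv2.resize(im[120:360,160:480],(400,300)),cv2.resize(im2[130:400,180:540],(400,300))]))
E
```

```text
clock: 13.67
tool_pos: [0.6618, 0.1533, 0.4306]
orientation: [179.8, 0.5, 179.3]
force: [-0.1, -0.6, 0.4]
opening: 0.0003
13.6667 [0.6617812  0.15325999 0.43060421] [179.83266895   0.4966932  179.28772444] [-0.10182098 -0.62054208  0.37026776]
```

View pics/f9.png

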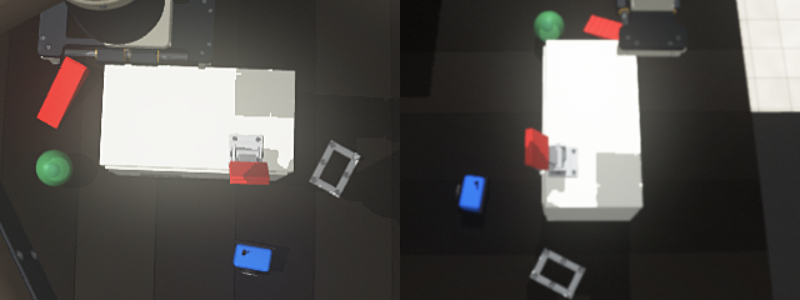

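```bash
python3 - <<'E'
from h import *
t=ctrl.snapshot("top"); s=ctrl.snapshot("scene")
for n,im in(("top",t),("scene",s)):
    old=cv2.imread(f"pics/{n}0.png")
    for nm,lo,hi in(("blue",(100,120,60),(125,255,255)),("green",(60,80,30),(85,255,255)),("red",(0,150,80),(8,255,255))):
        r=[]
        for I in(old,im):
            h=cv2.cvtColor(I,cv2.COLOR_BGR2HSV);m=cv2.inRange(h,lo,hi);m[:,:180]=0 if n=="scene" else m[:,:180]
            k,_,st,c=cv2.connectedComponentsWithStats(m)
            r.append([(c[i].round(1).tolist(),st[i].tolist()) for i in range(1,k) if 150<st[i,4]<2000])
        print(n,nm,"before",r[0],"after",r[1])
    print(n,"tip edge exp", proj(n,[[.503,.0245,.2625],[.503,-.0305,.2625]]).round(1).tolist(),"upright:",proj(n,[[.547,-.003,.275]]).round(1))
    sp=(slice(225,285),slice(400,455)) if n=="top" else (slice(350,402),slice(290,352))
    print(n,"spikes diff",cv2.absdiff(old[sp],im[sp]).mean())
E
```

```text
top blue before [([361.7, 325.8], [346, 315, 32, 23, 538])] after [([361.7, 325.9], [346, 315, 32, 23, 543])]
top green before [([201.2, 254.2], [189, 241, 26, 27, 549])] after [([201.2, 254.2], [189, 241, 26, 27, 554])]
top red before [([208.8, 193.4], [190, 165, 40, 58, 1039])] after [([208.7, 193.4], [190, 165, 40, 58, 1039])]
top tip edge exp [[344.2, 264.5], [375.9, 265.3]] upright: [[361.1 239. ]]
top spikes diff 3.433939393939394
scene blue before [([244.4, 303.4], [232, 287, 25, 34, 661])] after [([244.4, 303.3], [232, 287, 25, 34, 667])]
scene green before [([313.3, 152.2], [301, 140, 26, 27, 525])] after [([313.3, 152.2], [301, 140, 26, 27, 530])]
scene red before [([371.7, 156.2], [346, 144, 55, 28, 773]), ([349.9, 267.4], [338, 252, 25, 31, 671])] after [([362.9, 154.6], [346, 143, 35, 22, 516]), ([301.2, 262.6], [292, 246, 21, 35, 556])]
scene tip edge exp [[293.8, 246.6], [293.4, 278.7]] upright: [[320.2 260.2]]
scene spikes diff 4.248345740281224
```

```bash
python3 -c "
from plant import ctrl
print(ctrl.close_job())"
```

```text
the job is handed in; nothing more can be done
None
```

The bin is shut and the latch is locked, in that order. I handed the job in at about 13.8 s on the robot's clock.

- **Bin:** I pushed it with shut jaws on the front panel, on the side away from the latch. It moved at 2–3 N until it met its stop, where the force rose to 22 N with no further motion.
- **Latch, first try:** This failed. With the fingers vertical they jammed by friction against the paddle's free edge, reaching about 40 N in x and 31 N in z (about 50 N together). That was fingertip contact and stayed well under the 120 N wrist limit. It is above 40 N, though, and I could not confirm whether the 40 N limit for the arm and gripper body covers the fingertips. I backed off without having turned the lever.
- **Latch, second try:** I tilted the tool 40° under the paddle and pushed along the tip's arc at about 6 N. The lever passed the dead point and snapped over.

**Last checks:**
- **Lever:** the paddle's leading edge was at column 292 in the scene picture. I expected 293.5 if locked and 320 if upright.
- **Bin:** the panel looked flush with the housing in both views.
- **Bystanders:** the headlamp and paperweight were unmoved within 0.1 px in both views, and the wedge within 0.1 px in the top view. In the scene view the gripper partly covered the wedge. I checked the boot spikes only by image difference, which was small but not zero; they looked the same, and I put it down to shadows.
- **Robot:** it stood clear of everything at hand-in, with no contact force.

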